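# Show the work under the needle to the camera by a sprung mirror

## Robot

A 6-joint arm with a two-finger parallel gripper is mounted at the origin on a cart in front of the work surface, level with it; the furniture and walls round the work are solid. World frame = base frame: x ahead of the robot, y to its left, z up, the work surface at z = 0. Lengths are in mm, angles in rad, forces in N, time in s.
With the tool pointing down it reaches from about 350 to 875 mm from the base axis. Payload 4.2 kg.
Tool frame: the origin (TCP) lies midway between the tips of the shut fingers; the grasp point (between the pads) lies 19 mm behind it; z points along the fingers, y is the direction in which the jaws open and shut (so a half turn about z gives the same grasp; the last joint's range is limited). The gripper opens to 87 mm and grips with 3 to 60 N. Pads are 19 mm wide; open, the fingers measure 117 mm over their backs; the gripper's body (75 mm by 190 mm) begins 51 mm behind the grasp point.
Start: joints at [1.482, 0.385, 0.008, 0, -1.194, -0.259], TCP at [212.986, 587.568, 222.55] pointing down, gripper open.
Joint ranges: [-3.14, 3.14], [-1.21, 2.06], [-1.07, 1.41], [-3.16, 2.05], [-2.99, -0.16], [-3.1, 3.1]. Speed limits (rad/s): [2.79, 2.79, 3.14, 3.14, 3.14, 3.14].

## Interface

Orientations are given as a unit quaternion [x, y, z, w].
In Python, from plant import readout, camera, calibration, order, models gives the robot as it stands. The module is installed in compiled form; this text tells all that it offers.
- The arm moves only by the tool arm_command, never from a script. Its argument "series" is a list of rows, each a list of 3 entries, a list of its own where there are three numbers: the turn, a rotation vector about the tool's x, y, z scaled (see below), then the shift along the tool's x, y, z scaled (see below), then the finger opening in mm, from 0 to 87. In form: [[[rx, ry, rz], [dx, dy, dz], grip], ...]. A call has 1 to 5 rows; each row is the pose to reach, as a shift and turn from the pose commanded when the call began, along the tool's axes at that moment; what a row does not reach only later rows make up. The controller multiplies each number of a shift by 500 mm and each number of a turn by 45 degrees. A row lasts 1/8 s, in which the tool goes at most 62.5 mm and 10.7 degrees, less where a joint would pass 70% of its speed; a pose out of reach is approached as far as the arm can. A call with a number of a shift or a turn outside -1 to 1 is refused whole. A call with a gripper value outside its range is refused whole. The fingers move at their own pace and stop on an object; "newtons" is the grip in N (left out, the last holds). Time passes only in rows, so rows that repeat a pose let the fingers close. It gives the time, the measured TCP pose, the force and the opening at its end, in the units of the state.
- readout.state(): the state, without advancing time (a new reading comes with each control period).
- camera(name): name is "side" or "top"; returns (picture, depth): 480x640x3 uint8, red, green, blue; 480x640 float32, mm along the optical axis (not along the pixel's ray), 0 where there is no reading.
- calibration(name): a dict with "camera_matrix" (3x3 intrinsics, pixels), "R" (3x3) and "t" (3): a world point X has camera coordinates R X + t. Camera axes: x right, y down, z forward; pixel columns grow to the right and rows downward; lengths in mm; the calibration is good to about 2 mm. A picture is of the moment at which its call begins. calibration takes no time and is no camera call.
- order.sign_off(): hands the job in, once; it reports no verdict.
Trained networks look in the newest picture that a camera, given by its name, has taken for a name from the list of things; names that differ only in an ending like _2 or _b are one class to them, and where a whole thing is asked for, a point or a joint stands for the part that bears it (a point fixed in the world has none). Each returns a list of dicts, best first, with "score" (0 to 1); they miss things now and then, are a little off and sometimes report something else, mostly with a low value. They report only what shows in the picture. A call takes as long as a camera call.
- models.masks_of(target, camera): "region" (480x640 bool, what is visible of it) and "point" ([column, row] in pixels, amid what is visible of it).
The state is a dict: "time": time; "joint_positions": joint angles; "qvel": joint speeds; "effort": joint torques, N m; "tool_pos": TCP position; "eef_rot": TCP orientation; "contact_force": force on the tool from outside, world axes, zero at the start; "moment": the same for the moment, N m; "gripper_width": finger opening in mm.
Only numpy, scipy, OpenCV 4.12 (cv2) and the standard library are available. Lean on these libraries where they do the work, as an engineer would, in place of code of your own. Each camera call takes 0.05 s, during which the arm holds its last target. There are 200 camera calls.

## Task

Slide the grey carriage along its rail by its steel grip post until the brass test post on its round board stands right under the tip of the fixed needle. Then take the bar on top of the sprung inspection mirror and turn it until the small camera, looking into the mirror, sees that brass post in the middle of the mirror, and finish while still holding the mirror at that angle (it springs back if let go). Do not touch the needle and leave the other things on the bench where they are.

Things in the scene. Friction and masses are not known exactly. Their poses are not given: they have to be found in the camera images.
- needle_station: Fixed aluminium rail, 370 long x 64 wide, with a steel column (18 dia, 145 high) beside it and an arm at 119 to 133 height (clamp on the column up to 140) that carries the needle over the rail. Origin on the bench straight below the needle tip; y runs along the rail (rail from y = -115 to +255), the column stands at x = +70, y = 0.
- needle: Fixed steel needle, point down, hub 11 wide, 43 long; not to be touched. Origin at its tip.
- needle_tip (a point): Tip of the needle, 76 above the bench.
- test_post (a point): Top centre of the brass test post (5 dia, 13 tall) in the middle of the 32 mm round circuit board on the carriage, 70 above the bench; passes 6 below the needle tip. Axes as the needle station's.
- grip_post (a point): Top centre of the carriage's upright steel grip post: 18 dia, 70 tall above the carriage plate (plate top 26, flared foot 28 dia to 34, post top 96 above the bench), 115 from the brass post, on the station's +y side of it. Clear all round for a grip from above.
- carriage (a joint): Travel of the carriage (plate 50x170, grey) on its rail, m, 0 to 0.12; grows towards the station's -y; the brass post is under the needle at 0.085. Friction about 1.5 N; stays where it is left.
- mirror_unit: Fixed dark base plate 215x60x10 (x from -35 to +180) with the sprung mirror at one end and a small black box camera on a post at the other. Origin on the bench below the mirror's vertical turning axis; x points from the mirror to the camera. Up to 86 high at the camera.
- camera_lens (a point): Front of the camera lens, 70 above the bench, 107 from the mirror's axis along the unit's x; the camera looks straight at the middle of the mirror.
- mirror_face (a point): Middle of the reflecting face, 70 above the bench, on the vertical turning axis. Mirror 54 wide and 54 high in a 62 x 62 black frame. x is the mirror's outward normal, y lies across the face, z is up.
- mirror_bar (a point): Centre of the black grip bar on top of the mirror, on the turning axis, 131 above the bench: 12 thick along the mirror's normal, 44 long along the face, 34 high (114 to 148). Turns with the mirror; grip from above across its 12 mm. Axes as mirror_face.
- mirror (a joint): Angle of the mirror, rad, 0 to 1.4, growing counterclockwise from above. At 0 (start, against its stop) the normal points straight at the camera (unit's x). A spring returns it to 0: torque 0.05 N m per rad plus 0.01 N m. To show a point to the camera the normal must halve the angle between the directions from the mirror's axis to the camera and to that point.
- sightline: Slim steel pointer (arrow 86 long, 20 above the bench) that turns on a collar at the foot of the mirror, geared to turn twice as far as the mirror: it shows the camera's line of sight after the mirror. Origin on the bench on the mirror's axis, x along the arrow, y level to its left. What lies on the line of the arrow is seen in the middle of the mirror. Not to be handled.
- fuse_box: Bystander: small lidded clear box 41x61x30 (mm), loose; leave it. Origin under its centre.
- wick_reel: Bystander: flat reel of braid, 38 across, 11 high (mm), loose; leave it. Origin under its centre.
- tweezers: Bystander: black tweezers 124 long (mm), loose; leave it. Origin under its centre.
- microscope_remote: Bystander: black remote control 44x84x24 (mm), loose; leave it. Origin under its centre.
- flux_bottle: Bystander: small white bottle 33 across, 94 high (mm), loose; leave it. Origin under its centre.
- tape_roll: Bystander: amber tape roll 68 across, 12 high (mm), loose; leave it. Origin under its centre.

How it is judged:
By the outcome, as a careful person would: the job done as asked, in the order asked, and still so for the second after the job is handed in, while the arm keeps its last pose, push and grip.
It also fails if it takes over 48 s, if anything falls off the work surface, if the arm or the gripper's body presses on something with over 40 N, if the wrist force passes 120 N, or if a joint passes its speed limit or range.

## Working session

There is one attempt and no reset: what is moved stays moved. The work goes in short steps, Python scripts to look and compute and a tool call to move; the robot and the scene stay as the last step left them, time stands still between calls to the robot, and variables do not carry over. Pictures are saved under pics/ and viewed, about 8 in all and at most 12, crops included, and the job is handed in when it is done.

Besides the shell and the picture viewer there is one more tool, called after ">>>" by a JSON object that holds its "method" and its "body", one argument or row to a line. arm_command: Moves the arm, as the interface text tells. Its arguments: {"type":"object","properties":{"series":{"type":"array","items":{"type":"array"}},"newtons":{"type":"number"}},"required":["series"]}

```bash
mkdir -p pics; cat > h.py <<'E'
import numpy as np, cv2
from plant import readout, camera, calibration, order, models
from scipy.spatial.transform import Rotation as Ro
def pts(name, depth, region):
    c=calibration(name); K=np.array(c["camera_matrix"]);R=np.array(c["R"]);t=np.array(c["t"])
    v,u=np.nonzero(region&(depth>0)); z=depth[v,u]
    P=np.stack([(u-K[0,2])/K[0,0]*z,(v-K[1,2])/K[1,1]*z,z],1)
    return (P-t)@R
def ray(name,uv,h):
    c=calibration(name); K=np.array(c["camera_matrix"]);R=np.array(c["R"]);t=np.array(c["t"])
    d=R.T@np.linalg.inv(K)@np.array([uv[0],uv[1],1.]); o=-R.T@t
    return o+d*(h-o[2])/d[2]
E
python3 - <<'E'
from h import *
for n in("top","side"):
    p,d=camera(n); cv2.imwrite(f"pics/{n}1.png",p[:,:,::-1]); np.save(f"{n}_d.npy",d)
    for o in ["needle_station","grip_post","test_post","carriage","mirror_unit","mirror_bar","camera_lens","sightline","needle","flux_bottle"]:
        for m in models.masks_of(o,n)[:2]:
            q=pts(n,d,m["region"]); 
            if len(q): print(n,o,round(m["score"],2),np.round(m["point"]),m["region"].sum(),"med",np.median(q,0).round(),"lo",np.percentile(q,2,0).round(),"hi",np.percentile(q,98,0).round())
print(readout.state())
for n in("top","side"):
    c=calibration(n); print(n,-np.array(c["R"]).T@np.array(c["t"]))
E
```

```text
top needle_station 0.94 [294. 252.] 4132 med [496. 102.  14.] lo [451. -42.   1.] hi [575. 306. 138.]
top grip_post 0.74 [356. 190.] 189 med [650. -50.  55.] lo [638. -70.   8.] hi [669. -33.  78.]
top grip_post 0.59 [269. 253.] 1267 med [489. 159.  25.] lo [462.  77.  17.] hi [516. 237.  93.]
top test_post 0.62 [271. 253.] 1247 med [489. 158.  25.] lo [462.  77.  17.] hi [516. 237.  93.]
top carriage 0.68 [271. 251.] 1241 med [489. 156.  25.] lo [462.  78.  17.] hi [516. 236.  93.]
top mirror_unit 0.82 [411. 241.] 1915 med [ 534. -200.   11.] lo [ 435. -235.    2.] hi [ 635. -173.  147.]
top mirror_bar 0.57 [416. 267.] 111 med [ 461. -200.  144.] lo [ 455. -229.   62.] hi [ 468. -180.  151.]
top camera_lens 0.9 [412. 241.] 1935 med [ 532. -200.   11.] lo [ 433. -235.    1.] hi [ 634. -173.  147.]
top flux_bottle 0.67 [355. 189.] 190 med [651. -50.  55.] lo [638. -70.  -1.] hi [674. -32.  78.]
side needle_station 0.86 [307. 260.] 2486 med [491.  70.  18.] lo [450. -51.   1.] hi [572. 305. 133.]
side grip_post 0.94 [288. 253.] 693 med [481. 150.  25.] lo [458.  71.  15.] hi [515. 228.
[... 1150 characters left out ...]
    -1.19398802e+00, -2.58545294e-01]), 'qvel': array([ 2.39863381e-04, -2.02150953e-04,  1.46800968e-03,  9.60246499e-04,
        5.92076190e-05,  1.23092286e-03]), 'effort': array([ 6.55928234e-04, -3.90478635e+01,  1.87622899e+01,  4.22413722e+00,
        1.54582324e-02, -2.57623009e-05]), 'tool_pos': array([212.99983785, 587.57357202, 222.56393795]), 'eef_rot': array([ 9.84921713e-01, -1.73000631e-01,  5.57527836e-06, -1.63575901e-05]), 'contact_force': array([-0.46009315, -0.11232728, -0.23600636]), 'moment': array([-0.00742586,  0.05484259,  0.04791559]), 'gripper_width': 86.90608175262709}
top [ 445.99977794   32.94921061 1555.54117514]
side [ -27.57004123 -879.78678019  536.04801537]
```

```bash
python3 - <<'E'
import cv2,numpy as np
a=cv2.imread("pics/top1.png");b=cv2.imread("pics/side1.png")
cv2.imwrite("pics/t2.png",cv2.resize(a[150:330,210:450],None,fx=3.3,fy=3.3,interpolation=cv2.INTER_CUBIC))
cv2.imwrite("pics/s2.png",cv2.resize(b[190:350,230:430],None,fx=3.7,fy=3.7,interpolation=cv2.INTER_CUBIC))
E
```

```text
(no output)
```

View pics/t2.png

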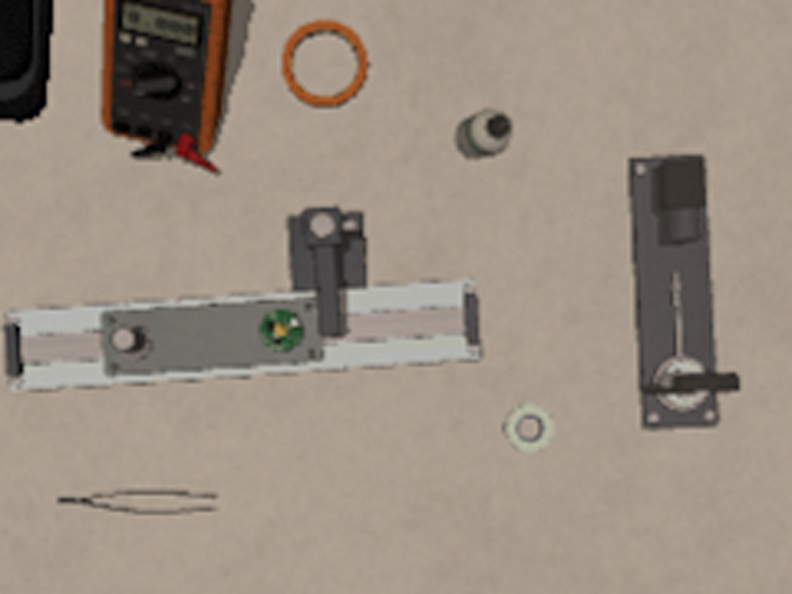

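View pics/s2.png

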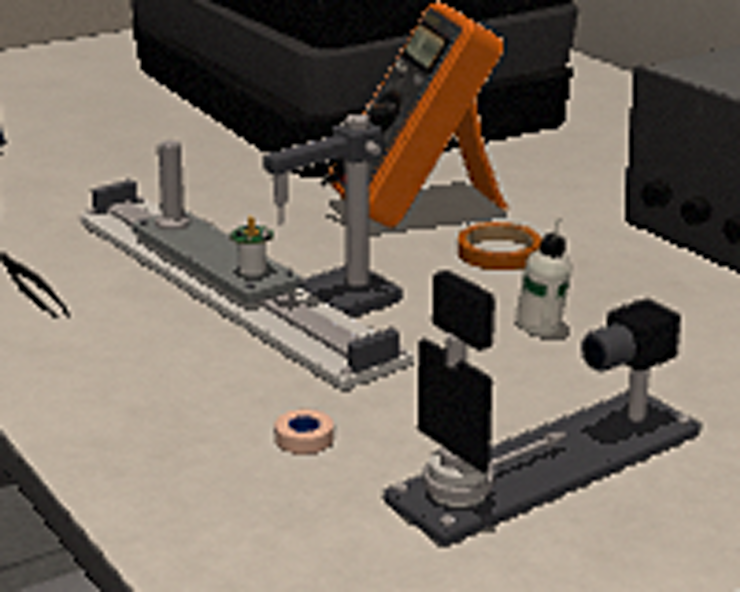

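```bash
cat > meas.py <<'E'
from h import *
def rect(q): 
    r=cv2.minAreaRect(q[:,:2].astype(np.float32)); return r
if __name__=="__main__":
    p=cv2.imread("pics/top1.png"); d=np.load("top_d.npy"); al=d>0
    P=np.full((480,640,3),np.nan); P[al]=pts("top",d,al)
    g=lambda x,y:(x/3.3+210,y/3.3+150)
    for nm,c,h in [("grip",(124,338),96),("brass",(282,331),70),("col",(322,224),140),("armend",(331,335),133),("rail TL",(5,315),14),("rail BL",(10,390),14),("rail TR",(474,281),14),("rail BR",(480,357),14),("base TL",(629,158),10),("base TR",(704,156),10),("base BL",(643,428),10),("base BR",(718,424),10),("bar L",(670,380),148),("bar R",(739,380),148),("arrow tip",(676,272),20),("collar",(681,384),20)]:
        print(nm,ray("top",g(*c),h).round(1), P[int(g(*c)[1]),int(g(*c)[0])].round(1))
    X,Y,Z=P[...,0],P[...,1],P[...,2]
    def sel(x0,x1,y0,y1,z0,z1):
        m=(X>x0)&(X<x1)&(Y>y0)&(Y<y1)&(Z>z0)&(Z<z1); q=P[m]; return q
    for nm,a in dict(post=(460,530,180,260,80,110),brd=(460,530,70,140,50,80),bar=(420,500,-260,-160,130,160),col=(540,600,20,100,100,150),arm=(460,545,20,100,100,150),cam=(540,660,-260,-160,60,100),needle=(460,530,20,90,60,150)).items():
        q=sel(*a); print(nm,len(q),q.mean(0).round(1),np.median(q,0).round(1),[np.round(v,1) for v in rect(q)])
    q=sel(420,560,-80,330,8,24); print("rail",len(q),[np.round(v,1) for v in rect(q)],np.median(q,0))
    q=sel(400,660,-260,-150,5,15); print("base",len(q),[np.round(v,1) for v in rect(q)],np.median(q,0))
    # side
    pS=cv2.imread("pics/side1.png"); g2=lambda x,y:(x/3.7+230,y/3.7+190)
    for nm,c,h in [("grip",(169,147),96),("brass",(252,219),70),("needle tip",(281,223),76),("col top",(357,122),140),("lens",(603,349),70)]:
        print("side",nm,ray("side",g2(*c),h).round(1))
E
python3 meas.py
```

```text
grip [483.9 213.1  96. ] [484.9 214.8  94.4]
brass [493.4  97.6  70. ] [494.5  99.3  57.9]
col [569.1  68.2 140. ] [570.9  69.6 143.5]
armend [489.6  59.4 133. ] [490.8  60.2 132.3]
rail TL [501.2 316.8  14. ] [502.6 319.6   6.1]
rail BL [442.8 310.6  14. ] [443.2 311.8   8.2]
rail TR [538.9 -49.1  14. ] [539.7 -47.8   7.5]
rail BR [479.5 -55.5  14. ] [480.2 -55.1  -0. ]
base TL [ 640.  -168.9   10. ] [ 644.4 -169.5   -6.7]
base TR [ 643.5 -228.2   10. ] [ 645.7 -229.3   -2.1]
base BL [ 427.7 -185.1   10. ] [ 429.4 -184.1    0.7]
base BR [ 432.6 -243.9   10. ] [ 4.337e+02 -2.442e+02 -3.000e-01]
bar L [ 464.2 -184.1  148. ] [ 465.  -188.9  116.4]
bar R [ 465.7 -233.5  148. ] [ 466.  -232.4  142.2]
arrow tip [ 550.4 -206.6   20. ] [ 552.2 -206.1    8.9]
collar [ 463.  -212.5   20. ] [ 462.5 -192.1  142.4]
post 43 [482.8 214.9  93.2] [482.7 214.7  93.5] [array([482.5, 215.1]), array([14.6, 15. ]), np.float64(5.1)]
brd 122 [494.6 101.4  56.1] [494.4 101.5  56. ] [array([495. , 100.7]), array([30.4, 30. ]), np.float64(57.7)]
bar 99 [ 463.8 -209.6  145.6] [ 463.4 -210.6  145.6] [array([ 46
[... 202 characters left out ...]
7 131. ] [array([516.3,  64.5]), array([55.5, 15.9]), np.float64(6.1)]
cam 311 [ 602.2 -198.3   81. ] [ 603.5 -198.2   82.4] [array([ 600.4, -200.3]), array([60.6, 32.3]), np.float64(6.5)]
needle 121 [508.8  64.5 129.2] [507.5  63.7 130.9] [array([508.6,  72.8]), array([40.7, 33.6]), np.float64(1.8)]
rail 2004 [array([490.2, 118.7]), array([137.7, 394.2]), np.float64(0.7)] [493.10305355 118.32143696  13.11192574]
base 1105 [array([ 529.1, -204.8]), array([107.7, 256.9]), np.float64(89.8)] [ 533.41823729 -198.74364344    8.87288824]
side grip [474.8 200.6  96. ]
side brass [489.4  92.9  70. ]
side needle tip [497.   62.5  76. ]
side col top [564.7  66.2 140. ]
side lens [ 574.9 -205.    70. ]
```

```bash
cat >> h.py <<'E'
def go(pos,a,verbose=True):
    s=readout.state(); Rc=Ro.from_quat(s["eef_rot"]); T=Ro.from_euler("z",a,degrees=True)*Ro.from_matrix(np.diag([1,-1,-1.]))
    rv=(Rc.inv()*T).as_rotvec(degrees=True)/45; sh=Rc.inv().apply(np.array(pos)-s["tool_pos"])/500
    print("t",s["time"],"pos",s["tool_pos"].round(1),"F",np.round(s["contact_force"],1),"M",np.round(s["moment"],2),"w",round(s["gripper_width"],1)); print("turn",rv.round(4).tolist(),"shift",sh.round(4).tolist())
E
python3 -c "
from h import *
go([484,214,190],-84.2)"
```

```text
t 1.1 pos [213.  587.6 222.6] F [-0.5 -0.1 -0.2] M [-0.01  0.05  0.05] w 86.9
turn [-0.0, 0.0, 1.4283] shift [0.7642, 0.5177, 0.0651]
```

>>> {"method": "arm_command", "body": {
  "series": [
    [[0,0,0.24],[0.09,0.06,0.013],87],
    [[0,0,0.48],[0.18,0.12,0.026],87],
    [[0,0,0.71],[0.27,0.18,0.039],87],
    [[0,0,0.94],[0.36,0.24,0.052],87],
    [[0,0,1.0],[0.45,0.3,0.06],87]
  ]
}}

```text
time: 1.72
tool_pos: [374.2, 368.4, 192.5]
eef_rot: [0.843, -0.538, 0.0, -0.0]
contact_force: [1.1, 0.6, -0.3]
gripper_width: 87.3
```

```bash
python3 -c "
from h import *
go([484,214,190],-84.2)"
```

```text
t 1.725 pos [374.2 368.4 192.5] F [ 1.1  0.6 -0.3] M [ 0.14 -0.11 -0.01] w 87.3
turn [-0.0004, 0.0002, 0.4258] shift [0.3726, -0.0688, 0.005]
```

>>> {"method": "arm_command", "body": {
  "series": [
    [[0,0,0.2],[0.12,-0.022,0.005],87],
    [[0,0,0.42],[0.24,-0.044,0.005],87],
    [[0,0,0.426],[0.35,-0.065,0.005],87],
    [[0,0,0.426],[0.3726,-0.0688,0.005],87],
    [[0,0,0.426],[0.3726,-0.0688,0.06],87]
  ]
}}

```text
time: 2.35
tool_pos: [485.5, 216.0, 164.3]
eef_rot: [0.742, -0.67, 0.001, -0.003]
contact_force: [-0.3, -0.2, -0.1]
gripper_width: 86.7
```

```bash
python3 -c "
from h import *
go([484,214,58],-84.2)"
```

```text
t 2.35 pos [485.5 216.  164.3] F [-0.3 -0.2 -0.1] M [ 0.1   0.01 -0.04] w 86.7
turn [-0.0066, 0.0038, 0.0003] shift [0.0042, 0.0045, 0.2126]
```

>>> {"method": "arm_command", "body": {
  "series": [
    [[0,0,0],[0,0,0.08],87],
    [[0,0,0],[0,0,0.16],87],
    [[0,0,0],[0,0,0.213],87],
    [[0,0,0],[0,0,0.213],60],
    [[0,0,0],[0,0,0.213],40]
  ],
  "newtons": 10
}}

```text
time: 2.98
tool_pos: [484.2, 216.6, 57.2]
eef_rot: [0.743, -0.669, 0.0, -0.001]
contact_force: [0.7, 0.0, 0.7]
gripper_width: 74.1
```

>>> {"method": "arm_command", "body": {
  "series": [
    [[0,0,0],[0,0,0],22],
    [[0,0,0],[0,0,0],10],
    [[0,0,0],[0,0,0],10],
    [[0,0,0],[0,0,0],10],
    [[0,0,0],[0,0,0],10]
  ],
  "newtons": 10
}}

```text
time: 3.6
tool_pos: [483.5, 215.7, 56.1]
eef_rot: [0.743, -0.67, 0.0, -0.0]
contact_force: [-0.6, -0.5, -0.7]
gripper_width: 25.0
```

```bash
python3 - <<'E'
from h import *
go([484,214,58],-84.2)
p,d=camera("side"); cv2.imwrite("pics/side3.png",p[:,:,::-1]);
p,d=camera("top"); cv2.imwrite("pics/top3.png",p[:,:,::-1]);
E
```

```text
t 3.6 pos [483.5 215.7  56.1] F [-0.6 -0.5 -0.7] M [ 0.1  -0.03  0.03] w 25.0
turn [-0.0, -0.0, 0.0022] shift [0.0034, -0.0006, -0.0038]
```

>>> {"method": "arm_command", "body": {
  "series": [
    [[0,0,0],[0,0,0],10],
    [[0,0,0],[0,0,0],10],
    [[0,0,0],[0,0,0],10],
    [[0,0,0],[0,0,0],10]
  ],
  "newtons": 25
}}

```text
time: 4.2
tool_pos: [483.0, 215.4, 56.0]
eef_rot: [0.743, -0.67, -0.0, 0.001]
contact_force: [-3.7, -0.6, 2.8]
gripper_width: 17.2
```

```bash
python3 - <<'E'
from h import *
p,d=camera("side"); cv2.imwrite("pics/side4.png",cv2.resize(p[190:310,230:390,::-1],None,fx=5,fy=5,interpolation=cv2.INTER_CUBIC))
go([486.4,175.4,56],-84.2)
E
```

```text
t 4.25 pos [483.  215.4  56. ] F [-3.8 -0.2  2.9] M [ 0.04  1.14 -0.09] w 17.3
turn [0.0013, -0.0006, 0.0022] shift [0.0803, 0.0015, 0.0]
```

View pics/side4.png

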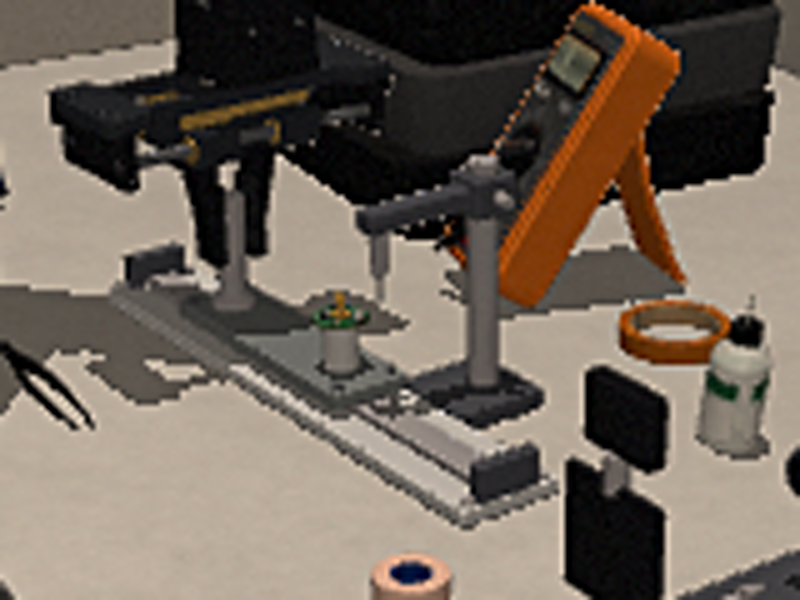

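>>> {"method": "arm_command", "body": {
  "series": [
    [[0,0,0],[0.02,0,0],10],
    [[0,0,0],[0.04,0,0],10],
    [[0,0,0],[0.06,0,0],10],
    [[0,0,0],[0.074,0,0],10],
    [[0,0,0],[0.074,0,0],10]
  ]
}}

```text
time: 4.88
tool_pos: [486.7, 177.8, 56.0]
eef_rot: [0.742, -0.67, -0.0, 0.001]
contact_force: [-4.0, -1.3, 3.5]
gripper_width: 17.3
```

```bash
python3 - <<'E'
from h import *
p,d=camera("side"); cv2.imwrite("pics/side5.png",cv2.resize(p[215:285,265:355,::-1],None,fx=8,fy=8,interpolation=cv2.INTER_CUBIC))
go([486.4,175.4,56],-84.2)
# predicted pixel displacement at tip per mm, needle tip vs brass top
c=calibration("side");K,R,t=[np.array(c[k]) for k in("camera_matrix","R","t")]
pr=lambda X:(lambda q:q[:2]/q[2])(K@(R@np.array(X)+t))
print(pr([498,61,76]),pr([498,61,70]),pr([497,71,70]),pr([498,61,57]))
print((8*(pr([498,61,76])-[265,215])),8*(pr([498,61,70])-[265,215]))
E
```

```text
t 4.925 pos [486.7 178.   55.9] F [-4.9 -1.5  5. ] M [-0.43  1.24  0.02] w 17.1
turn [0.0022, -0.0016, 0.0017] shift [0.0052, 0.0011, -0.0001]
[306.53863401 250.38580887] [306.57937592 252.43138518] [304.43669785 251.26971218] [306.66711415 256.83655987]
[332.30907208 283.08647099] [332.63500737 299.45108142]
```

View pics/side5.png

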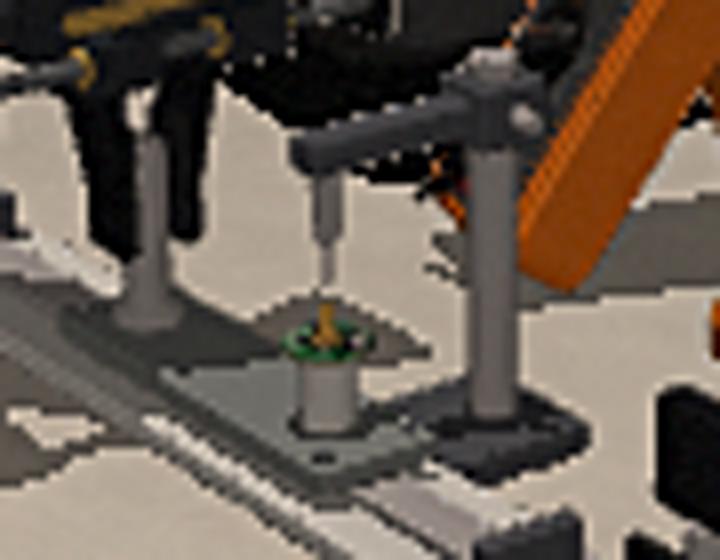

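```bash
python3 - <<'E'
from h import *
p,d=camera("side"); a=p.astype(int)
s=a.sum(2)
for v in range(234,270): print(v,[int(x) for x in s[v,299:315]])
hsv=cv2.cvtColor(p,cv2.COLOR_RGB2HSV)
w=hsv[250:262,296:318]
br=(w[...,0]>12)&(w[...,0]<28)&(w[...,1]>130); gr=(w[...,0]>35)&(w[...,0]<85)&(w[...,1]>60)
for m in(br,gr): vv,uu=np.nonzero(m); print(len(uu),uu.mean()+296,uu.min()+296,uu.max()+296,vv.min()+250,vv.max()+250)
E
```

```text
234 [488, 525, 155, 72, 114, 136, 128, 123, 128, 112, 116, 112, 103, 129, 138, 374]
235 [496, 515, 260, 43, 93, 129, 118, 111, 103, 103, 105, 232, 359, 0, 22, 94]
236 [488, 500, 502, 249, 42, 111, 93, 83, 222, 282, 0, 0, 56, 1, 0, 1]
237 [491, 496, 513, 521, 415, 178, 213, 268, 306, 552, 543, 555, 0, 20, 0, 0]
238 [479, 488, 492, 512, 404, 218, 267, 256, 286, 544, 521, 532, 525, 543, 552, 555]
239 [482, 482, 482, 499, 519, 217, 263, 246, 272, 535, 507, 500, 503, 504, 512, 512]
240 [491, 491, 491, 499, 525, 210, 265, 250, 271, 529, 496, 494, 494, 493, 488, 491]
241 [496, 495, 494, 507, 519, 203, 265, 250, 259, 523, 495, 486, 485, 488, 495, 489]
242 [502, 498, 497, 506, 513, 200, 267, 250, 255, 525, 496, 487, 494, 493, 493, 485]
243 [493, 486, 489, 492, 510, 271, 260, 240, 239, 525, 496, 497, 491, 490, 496, 495]
244 [480, 479, 482, 492, 510, 258, 256, 237, 323, 518, 498, 495, 498, 499, 495, 493]
245 [489, 483, 482, 485, 500, 421, 197, 280, 516, 506, 494, 488, 493, 497, 497, 494]
246 [485, 489, 485, 493, 505, 510, 342, 339, 514, 488, 490, 486, 490, 491, 490, 487]
247 [484, 490, 493, 490
[... 1272 characters left out ...]
335, 349, 346, 336, 298, 299, 544, 520, 517, 514, 512]
263 [319, 321, 327, 266, 307, 335, 346, 343, 325, 294, 301, 545, 520, 511, 519, 533]
264 [320, 325, 326, 265, 308, 334, 337, 339, 329, 294, 247, 394, 498, 552, 548, 363]
265 [319, 327, 337, 271, 309, 342, 339, 339, 328, 304, 260, 346, 169, 270, 204, 186]
266 [322, 331, 337, 171, 314, 342, 338, 346, 324, 311, 208, 154, 131, 142, 131, 151]
267 [323, 332, 143, 176, 331, 343, 345, 347, 326, 311, 221, 140, 132, 137, 119, 147]
268 [321, 330, 113, 135, 299, 385, 358, 364, 354, 233, 139, 138, 141, 347, 343, 336]
269 [335, 335, 329, 116, 129, 141, 165, 169, 139, 127, 125, 137, 342, 335, 336, 333]
12 305.25 304 306 253 257
25 305.0 300 311 255 259
```

```bash
python3 - <<'E'
from h import *
p,d=camera("top"); 
for f in("pics/side1.png","pics/side3.png"):
    i=cv2.cvtColor(cv2.imread(f),cv2.COLOR_BGR2HSV)[240:265,285:318]
    m=(i[...,0]>12)&(i[...,0]<28)&(i[...,1]>130);vv,uu=np.nonzero(m);g=(i[...,0]>35)&(i[...,0]<85)&(i[...,1]>60);v2,u2=np.nonzero(g)
    print(f,len(uu),uu.mean()+285,vv.mean()+240,u2.mean()+285,u2.min()+285,u2.max()+285)
o=p[235:262,285:325]; cv2.imwrite("pics/top5.png",cv2.resize(o[:,:,::-1],None,fx=16,fy=16,interpolation=cv2.INTER_NEAREST))
c=calibration("top");K,R,t=[np.array(c[k]) for k in("camera_matrix","R","t")]
pr=lambda X:(lambda q:q[:2]/q[2])(K@(R@np.array(X)+t))
u=np.array([.101,.995]);u=np.array([-.101,.995])
for nm,X in dict(tip=[498,61,57],bplus=[498-1.6,61+15.9,57],bminus=[498+1.6,61-15.9,57],col=[568,68,140],arm=[498,61,133]).items(): print(nm,((pr(X)-[285,235])*16+8).round())
E
```

```text
pics/side1.png 13 297.61538461538464 251.30769230769232 296.69565217391306 293 303
pics/side3.png 13 297.61538461538464 251.30769230769232 297.32 293 303
tip [413. 233.]
bplus [311. 240.]
bminus [515. 226.]
col [ 371. -258.]
arm [404. 215.]
```

View pics/top5.png

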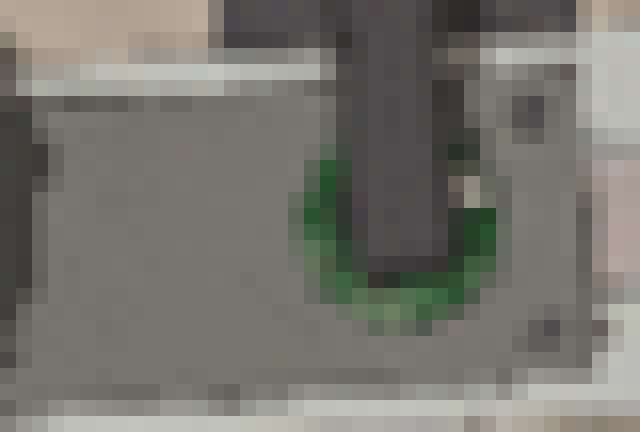

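>>> {"method": "arm_command", "body": {
  "series": [
    [[0,0,0],[0.003,0,0],10],
    [[0,0,0],[0.003,0,0],10],
    [[0,0,0],[0.003,0,0],10]
  ]
}}

```text
time: 5.4
tool_pos: [486.8, 177.4, 55.9]
eef_rot: [0.743, -0.67, -0.0, 0.001]
contact_force: [-4.9, 0.5, 4.1]
gripper_width: 16.6
```

```bash
python3 - <<'E'
from h import *
p,d=camera("side"); s=p.astype(int).sum(2)
hsv=cv2.cvtColor(p,cv2.COLOR_RGB2HSV)
for v in list(range(246,258))+[262,264]: print(v,[int(x) for x in s[v,299:315]], "sat",hsv[v,302:310,1].tolist())
i=hsv[240:265,285:318]
m=(i[...,0]>12)&(i[...,0]<28)&(i[...,1]>130);vv,uu=np.nonzero(m);print(len(uu),uu.mean()+285)
p,d=camera("top"); g=p.astype(int); 
e=g[...,1]-g[...,0]
for v in range(244,255): print(v,e[v,300:320].tolist())
go([486.4,175.4,56],-84.2)
E
```

```text
246 [484, 486, 485, 487, 508, 509, 347, 344, 511, 492, 492, 487, 491, 491, 490, 491] sat [42, 40, 42, 35, 39, 45, 44, 40]
247 [486, 491, 494, 495, 495, 503, 338, 337, 506, 485, 487, 478, 479, 481, 491, 487] sat [45, 44, 45, 41, 38, 44, 46, 43]
248 [497, 495, 493, 490, 494, 500, 334, 327, 506, 489, 486, 484, 486, 488, 487, 489] sat [46, 41, 42, 36, 35, 40, 40, 41]
249 [496, 494, 493, 486, 496, 506, 333, 318, 514, 498, 493, 490, 487, 488, 489, 482] sat [45, 43, 44, 36, 34, 41, 42, 43]
250 [491, 496, 493, 501, 511, 523, 341, 419, 511, 497, 495, 490, 489, 489, 488, 484] sat [38, 41, 43, 37, 41, 44, 40, 41]
251 [506, 508, 515, 534, 545, 245, 553, 541, 527, 512, 500, 492, 491, 489, 494, 491] sat [41, 41, 41, 41, 38, 40, 40, 42]
252 [531, 543, 544, 242, 257, 222, 262, 177, 258, 542, 521, 499, 495, 492, 489, 493] sat [38, 43, 32, 22, 13, 33, 44, 41]
253 [238, 254, 260, 232, 243, 242, 238, 259, 222, 256, 249, 537, 522, 510, 497, 489] sat [39, 32, 30, 190, 192, 20, 41, 45]
254 [230, 238, 242, 253, 254, 257, 244, 296, 249, 241, 234, 257, 260, 552, 531, 506] sat [42, 36, 17, 197, 185, 15, 35, 42
[... 976 characters left out ...]
, 26, 46, 19, -5, -4, -3, -4, -3, -3, 2, 19, 31, 12, -1, -3, -2]
249 [-2, -2, -4, 1, 26, 39, 19, -5, -3, -4, -5, -3, -4, 7, 30, 41, 17, -1, -3, -2]
250 [-3, -2, -3, 0, 18, 27, 19, 0, -4, -5, -4, -5, -5, 6, 24, 35, 11, 0, -3, -3]
251 [-2, -2, -3, -3, 9, 16, 19, 9, -4, -4, -3, -4, -4, 15, 33, 27, 1, -4, -4, -3]
252 [-2, -2, -2, -3, 0, 15, 30, 24, 6, 3, 15, 22, 23, 32, 33, 10, -4, -3, -3, -2]
253 [-3, -2, -2, -4, -3, 7, 26, 29, 17, 15, 27, 37, 39, 37, 16, 0, -4, -2, -2, -2]
254 [-4, -2, -3, -4, -4, -4, 5, 14, 20, 20, 25, 34, 24, 10, -1, -4, -3, -2, -2, -2]
t 5.5 pos [486.8 177.4  55.9] F [-5.  -0.3  4.4] M [-0.08  1.61 -0.04] w 17.5
turn [0.0018, -0.0006, 0.0024] shift [0.0039, 0.0011, -0.0001]
```

>>> {"method": "arm_command", "body": {
  "series": [
    [[0,0,0],[0,0,0],40],
    [[0,0,0],[0,0,0],50],
    [[0,0,0],[0,0,0],50],
    [[0,0,0],[0,0,0],50],
    [[0,0,0],[0,0,0],50]
  ]
}}

```text
time: 6.12
tool_pos: [487.7, 177.5, 56.1]
eef_rot: [0.743, -0.67, 0.0, -0.0]
contact_force: [-0.3, -0.1, -0.5]
gripper_width: 48.9
```

>>> {"method": "arm_command", "body": {
  "series": [
    [[0,0,0],[0,0,-0.05],50],
    [[0,0,0],[0,0,-0.12],50],
    [[0,0,0],[0,0,-0.22],50],
    [[0,0,0],[0,0,-0.3],50],
    [[0,0,0],[0,0,-0.3],50]
  ]
}}

```text
time: 6.75
tool_pos: [489.3, 178.5, 209.9]
eef_rot: [0.743, -0.67, 0.001, -0.004]
contact_force: [-0.4, 0.1, -0.5]
gripper_width: 49.9
```

```bash
python3 - <<'E'
from h import *
p,d=camera("side"); s=p.astype(int).sum(2)
hsv=cv2.cvtColor(p,cv2.COLOR_RGB2HSV)
for v in range(249,258): print(v, "sat",hsv[v,302:310,1].tolist())
p,d=camera("top"); al=d>0
P=np.full((480,640,3),np.nan); P[al]=pts("top",d,al)
cv2.imwrite("pics/top6.png",p[:,:,::-1])
X,Y,Z=P[...,0],P[...,1],P[...,2]
q=P[(X>450)&(X<530)&(Y>120)&(Y<230)&(Z>80)&(Z<110)]; print("post",len(q),q.mean(0))
go([464.3,-211.5,200],-85.8)
E
```

```text
249 sat [44, 45, 44, 36, 34, 40, 43, 45]
250 sat [41, 43, 43, 37, 40, 43, 41, 42]
251 sat [40, 44, 42, 40, 38, 40, 41, 43]
252 sat [43, 41, 32, 20, 12, 37, 42, 39]
253 sat [44, 35, 28, 198, 194, 16, 41, 42]
254 sat [36, 32, 22, 197, 187, 14, 41, 46]
255 sat [42, 55, 35, 195, 184, 115, 44, 39]
256 sat [71, 135, 185, 186, 180, 133, 121, 33]
257 sat [89, 51, 123, 186, 190, 178, 103, 44]
post 0 [nan nan nan]
t 6.85 pos [487.1 177.3 205.9] F [-0.2 -0.  -1. ] M [ 0.06 -0.03 -0.03] w 50.2
turn [0.0002, 0.0008, 0.0374] shift [0.7689, 0.125, 0.0113]<stdin>:9: RuntimeWarning: Mean of empty slice.
  ret = um.true_divide(
```

>>> {"method": "arm_command", "body": {
  "series": [
    [[0,0,0.03],[0.12,0.02,0.0],60],
    [[0,0,0.037],[0.24,0.04,0.0],60],
    [[0,0,0.037],[0.36,0.06,0.0],60],
    [[0,0,0.037],[0.48,0.08,0.0],60],
    [[0,0,0.037],[0.6,0.1,0.0],60]
  ]
}}

```text
time: 7.48
tool_pos: [467.3, -127.9, 204.5]
eef_rot: [0.733, -0.68, -0.001, 0.001]
contact_force: [1.4, -0.4, 0.0]
gripper_width: 60.1
```

```bash
python3 - <<'E'
from h import *
p,d=camera("top"); al=d>0
P=np.full((480,640,3),np.nan); P[al]=pts("top",d,al)
X,Y,Z=P[...,0],P[...,1],P[...,2]
q=P[(X>450)&(X<530)&(Y>120)&(Y<230)&(Z>80)&(Z<110)]; print("post",len(q),q.mean(0),cv2.minAreaRect(q[:,:2].astype(np.float32)))
go([464.3,-211.5,200],-85.8)
E
```

```text
post 45 [486.7681971  177.06077602  92.49510709] ((487.1188659667969, 177.15997314453125), (16.550992965698242, 16.320661544799805), 69.14997863769531)
t 7.525 pos [ 466.1 -133.1  204.3] F [ 0.2 -3.   0.9] M [-0.34 -0.17 -0.06] w 60.0
turn [0.0063, -0.0016, -0.0066] shift [0.1561, 0.0142, 0.0089]
```

>>> {"method": "arm_command", "body": {
  "series": [
    [[0,0,0],[0.1,0.009,0.0],60],
    [[0,0,0],[0.156,0.014,0.0],60],
    [[0,0,0],[0.156,0.014,0.0],60],
    [[0,0,0],[0.156,0.014,0.08],60],
    [[0,0,0],[0.156,0.014,0.12],60]
  ],
  "newtons": 15
}}

```text
time: 8.15
tool_pos: [465.6, -203.2, 143.2]
eef_rot: [0.733, -0.68, -0.002, 0.001]
contact_force: [1.1, -0.2, -0.1]
gripper_width: 59.7
```

```bash
python3 - <<'E'
from h import *
p,d=camera("side"); cv2.imwrite("pics/side6.png",cv2.resize(p[210:350,300:440,::-1],None,fx=4,fy=4,interpolation=cv2.INTER_CUBIC))
go([464.3,-211.5,114],-85.8)
E
```

```text
t 8.2 pos [ 464.3 -202.8  141.1] F [-1.9 -0.2 -2.1] M [ 0.14  0.13 -0.01] w 60.0
turn [0.011, 0.004, 0.0005] shift [0.0175, 0.0008, 0.0541]
```

View pics/side6.png

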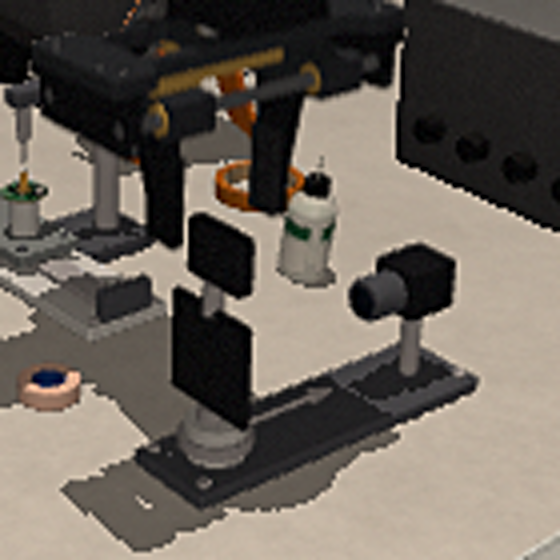

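>>> {"method": "arm_command", "body": {
  "series": [
    [[0,0,0],[0.0175,0,0.0],60],
    [[0,0,0],[0.0175,0,0.02],60],
    [[0,0,0],[0.0175,0,0.05],60],
    [[0,0,0],[0.0175,0,0.054],60],
    [[0,0,0],[0.0175,0,0.054],60]
  ]
}}

```text
time: 8.82
tool_pos: [468.0, -213.2, 118.9]
eef_rot: [0.733, -0.68, -0.0, 0.0]
contact_force: [0.6, 0.6, 0.6]
gripper_width: 59.9
```

```bash
python3 - <<'E'
from h import *
go([464.3,-211.5,114],-85.8)
E
```

```text
t 8.825 pos [ 468.  -213.2  118.9] F [0.6 0.6 0.6] M [ 0.08  0.03 -0.01] w 59.9
turn [0.0006, -0.0001, 0.0011] shift [-0.0039, 0.0071, 0.0098]
```

>>> {"method": "arm_command", "body": {
  "series": [
    [[0,0,0],[-0.003,0.007,0.008],60],
    [[0,0,0],[-0.003,0.007,0.008],40],
    [[0,0,0],[-0.003,0.007,0.008],25],
    [[0,0,0],[-0.003,0.007,0.008],18],
    [[0,0,0],[-0.003,0.007,0.008],18]
  ]
}}

```text
time: 9.45
tool_pos: [464.5, -212.0, 115.2]
eef_rot: [0.733, -0.68, 0.0, -0.0]
contact_force: [-0.9, 0.1, -0.3]
gripper_width: 28.2
```

>>> {"method": "arm_command", "body": {
  "series": [
    [[0,0,0],[0,0,0],5],
    [[0,0,0],[0,0,0],5],
    [[0,0,0],[0,0,0],5],
    [[0,0,0],[0,0,0],5]
  ],
  "newtons": 20
}}

```text
time: 9.95
tool_pos: [463.6, -211.9, 115.3]
eef_rot: [0.733, -0.681, -0.001, 0.0]
contact_force: [-4.7, 1.2, 5.9]
gripper_width: 12.0
```

```bash
python3 - <<'E'
from h import *
go([464.3,-211.5,114],-46.4)
E
```

```text
t 9.95 pos [ 463.6 -211.9  115.3] F [-4.7  1.2  5.9] M [ 0.31  1.22 -0.02] w 12.0
turn [0.0015, 0.0009, -0.8749] shift [-0.0007, -0.0014, 0.0026]
```

>>> {"method": "arm_command", "body": {
  "series": [
    [[0,0,-0.18],[0,0,0],5],
    [[0,0,-0.36],[0,0,0],5],
    [[0,0,-0.54],[0,0,0],5],
    [[0,0,-0.72],[0,0,0],5],
    [[0,0,-0.87],[0,0,0],5]
  ],
  "newtons": 25
}}

```text
time: 10.58
tool_pos: [464.6, -211.5, 115.3]
eef_rot: [0.919, -0.394, 0.0, -0.0]
contact_force: [-3.1, 3.2, 4.4]
gripper_width: 11.7
```

>>> {"method": "arm_command", "body": {
  "series": [
    [[0,0,0],[0,0,0],5],
    [[0,0,0],[0,0,0],5]
  ]
}}

```text
time: 10.82
tool_pos: [464.6, -211.5, 115.3]
eef_rot: [0.918, -0.397, 0.0, -0.0]
contact_force: [-3.8, 4.3, 5.7]
gripper_width: 12.0
```

```bash
python3 - <<'E'
from h import *
go([464.3,-211.5,114],-46.4)
p,d=camera("side"); cv2.imwrite("pics/side7.png",cv2.resize(p[230:350,290:430,::-1],None,fx=5,fy=5,interpolation=cv2.INTER_CUBIC))
for m in models.masks_of("sightline","side")[:2]: print(m["score"],m["point"],m["region"].sum())
p,d=camera("top"); cv2.imwrite("pics/top7.png",cv2.resize(p[210:300,290:450,::-1],None,fx=5,fy=5,interpolation=cv2.INTER_CUBIC))
c=calibration("side");K,R,t=[np.array(c[k]) for k in("camera_matrix","R","t")]
pr=lambda X:(lambda q:q[:2]/q[2])(K@(R@np.array(X)+t))
for X in ([464.3,-211.5,20],[464.3+86*np.cos(np.radians(82.95)),-211.5+86*np.sin(np.radians(82.95)),20]): print((pr(X)-[290,230])*5)
E
```

```text
t 10.825 pos [ 464.6 -211.5  115.3] F [-3.8  4.3  5.7] M [ 1.33  0.73 -0.03] w 12.0
turn [-0.001, -0.0, -0.0076] shift [-0.0005, 0.0005, 0.0026]
0.58 [354.5, 323.5] 70
[324.07020676 440.10615004]
[237.45889432 351.78839464]
```

View pics/side7.png

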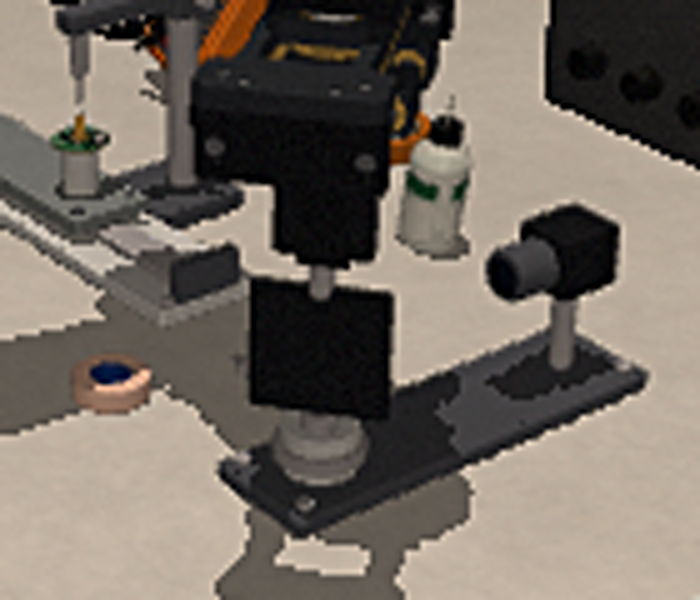

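View pics/top7.png

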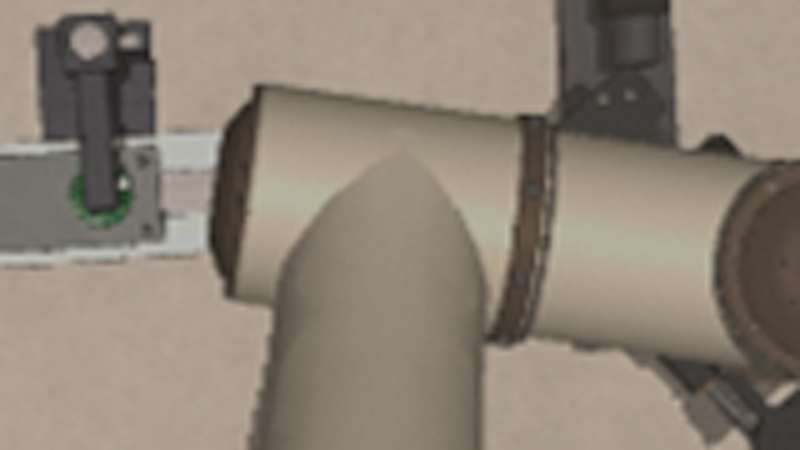

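```bash
python3 - <<'E'
from h import *
p,d=camera("side"); s=p.astype(int).sum(2)
for v in range(295,312): print(v,s[v,328:344].tolist())
m=np.zeros((480,640),bool); m[297:308,330:340]=True
al=np.full((480,640,3),0.); al[d>0]=pts("side",d,d>0)
for v in range(297,308): print(v,al[v,332:341,2].round().astype(int).tolist(), al[v,332:341,0].round().astype(int).tolist())
c=calibration("side");K,R,t=[np.array(c[k]) for k in("camera_matrix","R","t")]
pr=lambda X:(lambda q:q[:2]/q[2])(K@(R@np.array(X)+t))
for a in(79,81,83,85,87): print(a,[pr([464.3+r*np.cos(np.radians(a)),-211.5+r*np.sin(np.radians(a)),20]).round(2).tolist() for r in(70,78,86)])
a=4.2;print([pr([464.3+r*np.cos(np.radians(a)),-211.5+r*np.sin(np.radians(a)),20]).round(2).tolist() for r in(40,60,86)])
i=cv2.imread("pics/side1.png").astype(int).sum(2)
for v in range(302,324): print(v,i[v,362:386].tolist())
E
```

```text
295 [269, 272, 270, 269, 265, 271, 268, 272, 270, 272, 282, 311, 4, 24, 47, 41]
296 [270, 273, 265, 265, 263, 258, 268, 270, 271, 271, 276, 219, 5, 28, 39, 40]
297 [266, 265, 269, 271, 269, 265, 267, 262, 266, 274, 281, 213, 2, 35, 41, 39]
298 [261, 259, 266, 269, 263, 268, 259, 263, 265, 271, 288, 213, 14, 25, 36, 38]
299 [265, 263, 264, 264, 257, 264, 261, 262, 274, 279, 288, 217, 19, 36, 33, 49]
300 [269, 267, 264, 267, 267, 271, 265, 269, 270, 253, 297, 215, 13, 33, 31, 33]
301 [264, 270, 267, 272, 276, 271, 267, 270, 225, 175, 208, 182, 3, 40, 45, 31]
302 [269, 267, 272, 280, 270, 277, 278, 273, 275, 174, 217, 212, 12, 27, 53, 26]
303 [275, 267, 268, 273, 271, 268, 278, 278, 278, 215, 286, 210, 7, 30, 46, 43]
304 [262, 270, 269, 275, 274, 268, 275, 275, 274, 236, 289, 185, 17, 13, 35, 41]
305 [270, 271, 269, 271, 275, 277, 274, 269, 272, 276, 286, 164, 17, 40, 24, 38]
306 [267, 264, 261, 270, 267, 272, 269, 270, 276, 273, 289, 221, 14, 25, 51, 24]
307 [271, 268, 268, 270, 265, 271, 268, 271, 266, 270, 285, 224, 20, 23, 27, 37]
308 [266, 270, 267, 271, 264, 266, 263, 267, 268, 27
[... 3557 characters left out ...]
3, 202, 192, 197, 192, 192, 198, 188, 188, 189, 192, 190, 190, 191, 194, 198, 203]
319 [482, 143, 187, 195, 201, 194, 191, 193, 186, 190, 193, 193, 192, 188, 195, 190, 193, 195, 196, 192, 194, 202, 188, 173]
320 [253, 164, 193, 198, 194, 187, 189, 189, 196, 191, 196, 193, 194, 192, 189, 201, 192, 191, 202, 194, 187, 162, 131, 110]
321 [238, 180, 196, 187, 190, 192, 192, 196, 191, 191, 191, 190, 194, 192, 196, 196, 196, 203, 180, 152, 128, 109, 100, 80]
322 [192, 193, 187, 196, 193, 193, 194, 186, 195, 194, 191, 196, 188, 196, 198, 197, 173, 111, 126, 109, 85, 60, 127, 191]
323 [92, 79, 195, 196, 189, 192, 194, 191, 195, 192, 197, 202, 203, 186, 158, 135, 114, 110, 92, 63, 159, 584, 550, 529]
```

```bash
python3 - <<'E'
from h import *
d=np.load("side_d.npy"); m=np.zeros((480,640),bool); m[300:322,360:386]=True
al=np.full((480,640,3),-99.); al[d>0]=pts("side",d,d>0)
q=al[m&(al[...,2]>17)&(al[...,2]<24)]; q=q[(q[:,0]>490)]
k=np.polyfit(q[:,0],q[:,1],1); print("arrow0",len(q),np.degrees(np.arctan(k[0])),"y at 464.3",np.polyval(k,464.3),q.max(0),q.min(0))
p,d=camera("side"); al=np.full((480,640,3),-99.); al[d>0]=pts("side",d,d>0)
m=np.zeros((480,640),bool); m[298:308,333:340]=True
q=al[m&(al[...,2]>14)&(al[...,2]<26)]; print("tip now",len(q),q.mean(0),q.max(0),q.min(0))
tip=ray("side",(336.3,300.9),20); br=ray("side",(305.5,252.2),70); print("tip ray",tip,"brass ray",br, "bearing tip->brass",np.degrees(np.arctan2(*(br-tip)[[1,0]])))
m=np.zeros((480,640),bool); m[250:262,296:316]=True
q=al[m&(al[...,2]>50)&(al[...,2]<66)]; print("board",len(q),q.mean(0),(q.max(0)+q.min(0))/2)
# collar: pixels z 12..35 near axis
m=np.zeros((480,640),bool); m[305:335,335:375]=True
q=al[m&(al[...,2]>14)&(al[...,2]<40)&(al[...,0]<490)]; print("collar",len(q),(np.percentile(q,97,0)+np.percentile(q,3,0))/2,np.percentile(q,97,0)-np.percentile(q,3,0))
s=p.astype(int).sum(2)
for v in (284,285,286,287): print(v,s[v,346:364].tolist(),al[v,350:360,2].round().tolist())
for v in (318,322,326): print(v,s[v,338:372].tolist())
print("stem ray",ray("side",(354.2,286),108))
E
```

```text
arrow0 40 2.6281250613118328 y at 464.3 -210.350905481621 [ 542.37188129 -202.16842599   23.9791936 ] [ 491.27231946 -210.69643401   17.54255713]
tip now 13 [ 469.30929035 -136.38367952   20.1668484 ] [ 473.17474139 -126.53856369   24.49671052] [ 466.01862102 -142.01838754   14.8974778 ]
tip ray [ 471.04449114 -126.80495937   20.        ] brass ray [496.30857854  63.92061611  70.        ] bearing tip->brass 82.45435597974421
board 56 [493.74114961  59.62691622  56.63554285] [493.5607355   62.31279452  57.58367145]
collar 227 [ 458.1821028  -215.59853064   27.77290322] [35.11955139 31.82072199 23.65881605]
284 [534, 527, 525, 537, 556, 466, 225, 275, 308, 298, 264, 485, 573, 537, 540, 527, 521, 515] [0.0, -1.0, 108.0, 109.0, 110.0, 110.0, 110.0, -1.0, -2.0, -1.0]
285 [438, 431, 591, 581, 585, 479, 220, 273, 300, 285, 244, 470, 558, 543, 526, 526, 519, 512] [-0.0, -2.0, 108.0, 106.0, 108.0, 107.0, 107.0, -1.0, 1.0, -1.0]
286 [86, 76, 127, 203, 194, 120, 241, 271, 294, 285, 258, 491, 586, 574, 564, 553, 546, 541] [102.0, 100.0, 105.0, 105.0, 104.0, 104.0, 104.0, 0.0, 0.0, -1.0]
287 [9, 18, 0, 25, 17, 50, 271, 278, 302, 294, 188, 93, 201, 188, 308, 305, 452, 446] [100.0, 100.0, 100.0, 102.0, 102.0, 103.0, 101.0, 102.0, 100.0, 101.0]
318 [274, 274, 294, 304, 237, 196, 179, 206, 231, 283, 309, 318, 332, 341, 328, 306, 303, 310, 345, 347, 354, 337, 318, 278, 209, 183, 84, 91, 99, 101, 100, 104, 98, 94]
322 [353, 321, 64, 82, 91, 96, 97, 175, 240, 252, 249, 256, 253, 246, 248, 233, 228, 227, 246, 246, 263, 249, 259, 258, 194, 74, 92, 95, 108, 99, 96, 94, 94, 99]
326 [176, 205, 94, 92, 99, 95, 89, 100, 90, 86, 108, 164, 166, 316, 395, 392, 398, 393, 302, 226, 215, 95, 93, 84, 93, 101, 90, 99, 99, 110, 134, 129, 123, 129]
stem ray [ 452.07333781 -222.87613375  108.        ]
```

>>> {"method": "arm_command", "body": {
  "series": [
    [[0,0,-0.005],[0,0,0],5],
    [[0,0,-0.005],[0,0,0],5],
    [[0,0,-0.005],[0,0,0],5],
    [[0,0,-0.005],[0,0,0],5]
  ]
}}

```text
time: 11.58
tool_pos: [464.7, -211.5, 115.3]
eef_rot: [0.919, -0.395, 0.0, -0.0]
contact_force: [-3.1, 3.8, 5.8]
gripper_width: 11.6
```

```bash
python3 - <<'E'
from h import *
go([464.3,-211.5,115],-46.4)
p,d=camera("side")
hsv=cv2.cvtColor(p,cv2.COLOR_RGB2HSV); print(hsv[253:256,302:310,1].tolist())
al=np.zeros((480,640,3)); al[d>0]=pts("side",d,d>0)
for v in range(299,307): print(v,al[v,334:341,2].round().astype(int).tolist())
E
```

```text
t 11.575 pos [ 464.7 -211.5  115.3] F [-3.1  3.8  5.8] M [1.34 0.69 0.03] w 11.6
turn [-0.0011, -0.0001, -0.0026] shift [-0.0005, 0.0005, 0.0006]
[[44, 37, 35, 181, 179, 33, 42, 45], [41, 37, 33, 223, 180, 29, 41, 44], [42, 38, 19, 209, 184, 68, 38, 36]]
299 [-1, -2, -1, -2, -1, -1, 67]
300 [-1, -1, -1, -2, -1, -1, 68]
301 [-2, 0, 20, 22, 23, -1, 63]
302 [-1, -1, -1, 23, 24, 23, 60]
303 [0, -1, -1, 22, 21, 21, 58]
304 [0, -1, -1, 21, 19, 20, 55]
305 [-1, -1, -2, 2, 16, 14, 53]
306 [1, 0, 1, -1, 0, -3, 51]
```

Everything is consistent: the grip is holding and the carriage has not moved. Handing in.

```bash
python3 -c "
from h import *
print(order.sign_off())"
```

```text
the job is handed in; nothing more can be done
None
```

The job is handed in: the brass post is under the needle, and the gripper is still holding the mirror at the angle I worked out. No verdict came back. The robot clock stood at about 11.6 s of the 48 s allowed.

**Carriage:** I slid it about 38 mm by the grip post, then let go.
- **Side camera:** the post and the needle fall on the same pixel columns (305–306), and this did not change after release or after the mirror was turned.
- **Top camera:** it put the brass post about 1 mm short of my estimated needle position. I trusted the side view and did not correct for this.

**Mirror:** I gripped the bar and turned it about 39.2° (0.684 rad). The grip opening reads 11.6–12 mm on the 12 mm bar, and forces are about 6 N or less.
- **Angle from the gripper:** it is within about 0.1° of the 39.4° turn I aimed for.
- **Sightline pointer:** only its tip showed past the mirror. After I allowed for about 3 mm of side-camera offset, its direction was about 83°, and the post lies at about 83°. That reading is only good to about 0.7°, and without the offset correction it came out less well.
- **Unit's direction:** estimates ran from 2.6° to 4.9°. I used about 4.2°, so the line of sight could be off by a degree or so, a few millimetres at the post.

The needle was not touched, and no other object on the bench was handled. I did not re-measure the other objects' positions at the end.

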